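# Roll the pattern roller onto the start line

## Task

Get the practice board ready for the next pupil: with the fingertips, push the upper half of the wooden roller sideways so that it rolls across the cork-faced board, and leave it lying still along the unbroken line, right on top of it and roughly centred on its length (not on the dashed line). Roll it, never pick it up or drag it without turning, keep the fingers off the cork, and do not disturb the dish, jar, spoon and brush beside the board.

Things in the scene. Friction and masses are not known exactly. Their poses are not given: they have to be found in the camera images.
- roller: Smooth wooden roller with thin dark rings, 32 mm diameter, 130 mm long, 85 g, loose, lying on the cork between the lines, within 0.09 rad of parallel to them. Origin: middle of its axis, 16 mm above the cork; y along the cylinder, x and z turn as it rolls. Slippery (friction about 0.25): a slow push square to it at mid height or above rolls it; it stops within a few mm. Pushed off-centre it swings round.
- roller_mark (a point): An unmarked point on the surface of the roller, half-way along its length, 16 mm from the axis: at the start it is at the very bottom, touching the cork; it shows how far the roller has turned.
- start_line: The unbroken painted black line on the cork, 4 mm wide, 160 mm long, flat (no step). Origin: the middle of the line, on the cork face 12 mm above the table. Its y axis runs along the line; its x axis lies level, across it. It lies 64 to 76 mm from the middle of the board, on its robot side or on its far side.
- dashed_line: The other black line, parallel to the first on the opposite side of the board, made of five dashes 16 mm long. Not the target. Origin in its middle; y along it.
- board: Fixed plywood board with a cork face, 280 x 180 mm, top 12 mm above the table. Origin: centre of its underside; x along its length (280 mm; the roller rolls this way), y across, parallel to both lines.
- brass_dish: Shallow brass dish, 60 mm across, 13 mm high, on the table right of the board; leave it alone. Origin: centre of its underside.
- powder_jar: Corked straight glass jar, 44 mm across, 70 mm high, standing on the table right of the board; leave it alone. Origin: centre of its underside.
- spoon_round: Brass spoon, 173 mm long and 12 mm high, lying on the table left of the board; leave it alone. Origin: near its middle, on the underside.
- hake_brush: Flat wooden brush, 82 x 37 x 9 mm, lying on the table beyond the far end of the board; leave it alone. Origin: near its middle, on the underside.
Not all that is in view belongs to the job. Of the things like the roller, leave any that is pink; of the rest the larger one is meant.

How it is judged:
On the way:
1. the roller has rolled half-way round: the point that was underneath is on top (height (world z) of roller_mark above 0.038 m and height (world z) of roller below 0.034 m).
At the end, for the whole second after the job is handed in: The roller lies at rest on the cork along the unbroken line: its axis within 7 mm of the line sideways and 0.15 rad (8.6 degrees) in direction, its middle within 30 mm of the line's middle lengthwise (x of roller in the frame of start_line between -0.007 and 0.007 m and y of roller in the frame of start_line between -0.03 and 0.03 m and angle between the y axis of roller and the y axis of start_line, either way round below 0.15 rad and height (world z) of roller between 0.025 and 0.031 m and linear speed of roller below 0.01 m/s); the robot touches nothing.
It fails at once if the roller was lifted more than 8 mm off the cork (height (world z) of roller above 0.036 m).
It fails at once if the fingers pressed on the board (contact force between the fingers and board above 2 N).
It fails at once if the dish, jar, spoon or brush was moved more than 15 mm (distance of any of brass_dish, powder_jar, spoon_round, hake_brush from where it was at the start of the episode above 0.015 m).
It also fails if it takes over 32 s, if anything falls off the work surface, if the arm or the gripper's body presses on something with over 40 N, if the wrist force passes 120 N, or if a joint passes its speed limit or range.

## Robot

A 6-joint arm with a two-finger parallel gripper is mounted at the origin on a cart in front of the work surface, level with it; the furniture and walls round the work are solid. World frame = base frame: x ahead of the robot, y to its left, z up, the work surface at z = 0. Lengths are in m, angles in rad, forces in N, time in s.
With the tool pointing down it reaches from about 0.25 to 0.775 m from the base axis. Payload 4 kg.
Tool frame: the origin (TCP) lies between the finger pads; the fingertips stand 14 mm ahead of it and the grasp point (between the pads) lies 5 mm behind it; y points along the fingers, x is the direction in which the jaws open and shut, and the axes are right-handed (so a half turn about y gives the same grasp; the last joint's range is limited). The gripper opens to 85 mm and grips with 20 to 120 N. Pads are 22 mm wide; open, the fingers measure 114 mm over their backs; the gripper's body (76 mm by 85 mm) begins 54 mm behind the grasp point. The pads swing forward as they close: fully open they stand 13 mm farther back than shut.
Start: joints at [-1.417, 0.087, 1.371, -0, 1.684, -0.103], TCP at [0.14, -0.532, 0.245] pointing down, gripper open.
Joint ranges: [-3.1, 3.1], [-0.76, 2.03], [0.27, 2.55], [-1.08, 4.22], [0.17, 2.65], [-2.57, 2.57]. Speed limits (rad/s): [2.79, 2.79, 3.14, 3.14, 3.14, 3.14].

## Interface

Orientations are given as a unit quaternion [x, y, z, w].
In Python, from station import manip gives the robot as it stands. The module is installed in compiled form; this text tells all that it offers.
- The arm moves only by the tool arm_command, never from a script. Its argument "increments" is a list of rows, each a list of 5 numbers: the shift along the tool's x, y, z in cm, then the turn about the tool's y in rad, then the closure in counts, from 0 (fully open) to 255 (shut). In form: [[dx, dy, dz, roll, gripper], ...]. A call has 1 to 8 rows; each row is the pose to reach, as a shift and turn from the pose commanded when the call began, along the tool's axes at that moment; what a row does not reach only later rows make up. A row lasts 1/8 s, in which the tool goes at most 62.5 mm and 10.7 degrees, less where a joint would pass 70% of its speed; a pose out of reach is approached as far as the arm can. A call with a gripper value outside its range is refused whole. The fingers move at their own pace and stop on an object; "newtons" is the grip in N (left out, the last holds). Time passes only in rows, so rows that repeat a pose let the fingers close. It gives the time, the measured TCP pose, the force and the opening at its end, in the units of the state.
- manip.get_state(): the state, without advancing time (a new reading comes with each control period).
- manip.snapshot(name): name is "side" or "top"; returns (picture, depth): 400x640x3 uint8, red, green, blue; 400x640 float32, m along the optical axis (not along the pixel's ray), 0 where there is no reading.
- manip.get_calibration(name): a dict with "camera_matrix" (3x3 intrinsics, pixels), "k1" (the pictures are not rectified: a ray, as slopes to the right and down, at radius r is drawn at 1 + k1 r^2 times it, then the intrinsics apply), "extrinsics" (4x4, takes a point from camera to world coordinates). Camera axes: x right, y down, z forward; pixel columns grow to the right and rows downward; lengths in m; the calibration is good to about 2 mm. A picture is of the moment at which its call begins. get_calibration takes no time and is no camera call.
- manip.hand_in(): hands the job in, once; it reports no verdict.
Trained networks look in the newest picture that a camera, given by its name, has taken for a name from the list of things; names that differ only in an ending like _2 or _b are one class to them, and where a whole thing is asked for, a point or a joint stands for the part that bears it (a point fixed in the world has none). Each returns a list of dicts, best first, with "conf" (0 to 1); they miss things now and then, are a little off and sometimes report something else, mostly with a low value. They report only what shows in the picture. A call takes as long as a camera call. They do not tell look-alikes from the thing itself.
- manip.masks_of(camera, name): "mask" (400x640 bool, what is visible of it).
- manip.pinpoint(camera, name): "point" ([x, y, z] in m, in the coordinates of the camera as it stood for that picture, good to about 4 mm: a listed point, or the origin of a listed thing).
The state is a dict: "time": time; "joints": joint angles; "joint_velocities": joint speeds; "effort": joint torques, N m; "position": TCP position; "tcp_rot": TCP orientation; "wrist_force": force on the tool from outside, world axes, zero at the start; "ft_torque": the same for the moment, N m; "opening": finger opening in m.
Only numpy, scipy, OpenCV 4.12 (cv2) and the standard library are available. Lean on these libraries where they do the work, as an engineer would, in place of code of your own. Each camera call takes 0.05 s, during which the arm holds its last target. There are 200 camera calls.

## Working session

There is one attempt and no reset: what is moved stays moved. The work goes in short steps, Python scripts to look and compute and a tool call to move; the robot and the scene stay as the last step left them, time stands still between calls to the robot, and variables do not carry over. Pictures are saved under pics/ and viewed, about 8 in all and at most 12, crops included, and the job is handed in when it is done.

Besides the shell and the picture viewer there is one more tool, called after "Emit:" by a JSON object that holds its "api" and its "payload", one argument or row to a line. arm_command: Moves the arm, as the interface text tells. Its arguments: {"type":"object","properties":{"increments":{"type":"array","items":{"type":"array","items":{"type":"number"}}},"newtons":{"type":"number"}},"required":["increments"]}

```bash
mkdir -p pics; cat > h.py <<'E'
import numpy as np, cv2
from station import manip
def world(cam,p):
    T=np.array(manip.get_calibration(cam)["extrinsics"]); return T[:3,:3]@np.array(p)+T[:3,3]
def ray(cam,uv):
    c=manip.get_calibration(cam);K=np.array(c["camera_matrix"]);T=np.array(c["extrinsics"])
    d=np.array([(uv[0]-K[0,2])/K[0,0],(uv[1]-K[1,2])/K[1,1]]);s=d.copy()
    for _ in range(10): s=d/(1+c["k1"]*(s@s))
    return T[:3,3],T[:3,:3]@np.array([s[0],s[1],1])
def onz(cam,uv,z):
    o,d=ray(cam,uv); return o+d*(z-o[2])/d[2]
def save(n,im): cv2.imwrite(f"pics/{n}.png",im[:,:,::-1])
E
python3 - <<'E'
from h import *
for c in("top","side"):
    im,d=manip.snapshot(c); save(c+"0",im); np.save(c+"0.npy",im)
    for n in("roller","start_line","dashed_line","board"):
        for r in manip.pinpoint(c,n): print(c,n,round(r["conf"],2),world(c,r["point"]).round(4))
    for r in manip.masks_of(c,"roller"):
        v,u=np.where(r["mask"]); print(c,"mask",round(r["conf"],2),u.mean(),v.mean(),len(u))
s=manip.get_state(); print({k:np.round(s[k],3) for k in("time","position","tcp_rot","opening")})
E
```

```text
top roller 0.79 [ 0.5163 -0.2033  0.0345]
top roller 0.79 [0.3567 0.0199 0.0154]
top roller 0.7 [ 0.7443 -0.2587  0.0129]
top roller 0.41 [ 0.4688 -0.3582  0.0044]
top roller 0.2 [ 0.5174 -0.2018  0.0155]
top start_line 0.41 [ 0.5828 -0.1866  0.0156]
top dashed_line 0.47 [ 0.4359 -0.2006  0.0107]
top dashed_line 0.32 [ 0.6922 -0.1686 -0.0034]
top board 0.64 [ 0.5122 -0.196   0.0006]
top mask 0.82 311.72934782608695 212.34782608695653 920
top mask 0.74 335.7816593886463 109.2532751091703 458
side roller 0.96 [0.3505 0.0225 0.0117]
side roller 0.91 [ 0.5169 -0.1989  0.0286]
side start_line 0.58 [ 0.5855 -0.1837  0.0118]
side board 0.56 [ 5.086e-01 -1.967e-01  2.000e-04]
side board 0.46 [ 6.909e-01 -1.635e-01 -4.000e-04]
side mask 0.96 398.1267605633803 283.13316261203585 781
side mask 0.92 337.04761904761904 213.27891156462584 441
side mask 0.64 258.2314410480349 200.06550218340612 229
{'time': np.float64(0.6), 'position': array([ 0.14 , -0.532,  0.245]), 'tcp_rot': array([ 0.56 , -0.432,  0.432, -0.56 ]), 'opening': np.float64(0.085)}
```

```bash
python3 - <<'E'
from h import *
a=np.load("top0.npy"); b=np.load("side0.npy")
save("t",cv2.resize(a,None,fx=1.25,fy=1.25)); 
c=cv2.resize(a[80:320,200:440],(600,600),interpolation=cv2.INTER_CUBIC); save("tc",c)
save("s",b)
from scipy.spatial.transform import Rotation as R
print(R.from_quat(manip.get_state()["tcp_rot"]).as_matrix().round(3))
E
```

```text
[[ 0.254  0.     0.967]
 [-0.967 -0.     0.254]
 [ 0.    -1.    -0.   ]]
```

View pics/t.png

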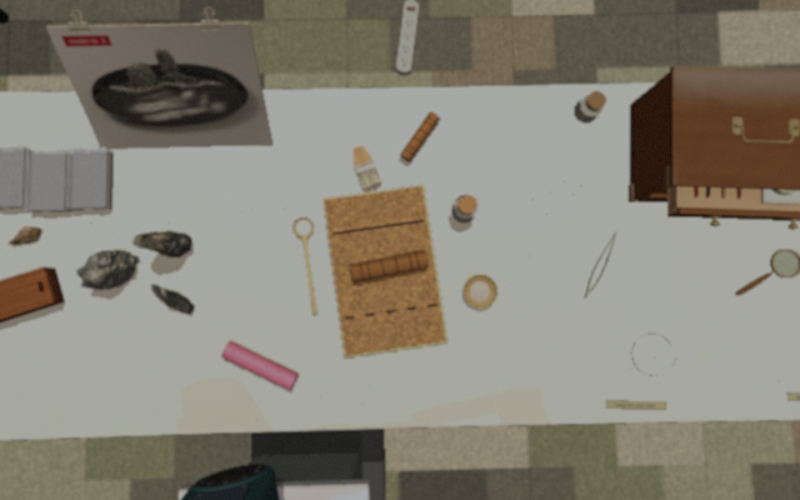

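View pics/tc.png

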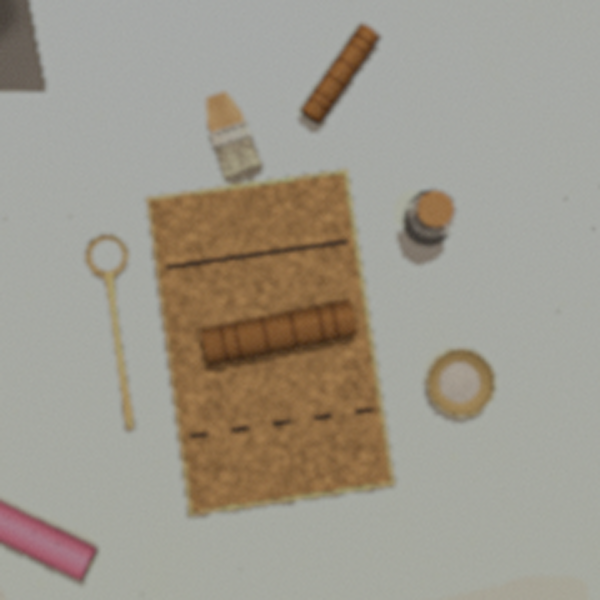

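View pics/s.png

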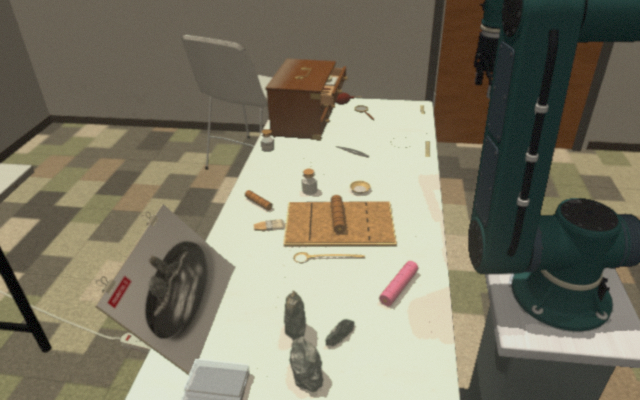

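The non-pink things like the roller are the large ringed one on the board at (311,212) and a small ringed one at (336,109). The pink one is at (208,292). The large one on the cork is meant. The unbroken line is the far one, at about (303,182); the dashed line is the near one.

```bash
cat >> h.py <<'E'
def axis(cam,name,z,near):
    best=None
    for r in manip.masks_of(cam,name):
        v,u=np.where(r["mask"]); P=np.array([onz(cam,(a,b),z)[:2] for a,b in zip(u,v)])
        if np.linalg.norm(P.mean(0)-near)<.04:
            m=cv2.minAreaRect((P*1000).astype(np.float32)); w,V=np.linalg.eigh(np.cov(P.T)); d=V[:,1]*np.sign(V[1,1])
            c=np.array(m[0])/1000
            print(cam,name,round(r["conf"],2),"c",P.mean(0).round(4),c.round(4),"size",np.round(m[1],1),"ang(dir y)",np.arctan2(-d[0],d[1]).round(4)); 
            return P.mean(0),d
def where():
    s=manip.get_state(); print("t",round(s["time"],2),"tcp",np.round(s["position"],4),"F",np.round(s["wrist_force"],2))
E
python3 - <<'E'
from h import *
for cam in("top","side"):
    manip.snapshot(cam)
    L=axis(cam,"start_line",.012,[.584,-.185]);r=axis(cam,"roller",.028,[.516,-.20])
    axis(cam,"board",.012,[.51,-.196]); axis(cam,"dashed_line",.012,[.436,-.2])
e=[onz("top",(200+.4*u,80+.4*v),.012) for u,v in((167,267),(348,241))]; print("line ends by eye",np.round(e,4))
e=[onz("top",(200+.4*u,80+.4*v),.028) for u,v in((204,348),(354,317))]; print("roller ends by eye",np.round(e,4))
where()
E
```

```text
top start_line 0.57 c [ 0.5843 -0.1838] [ 0.5844 -0.1851] size [  7.9 156.6] ang(dir y) 0.1236
top roller 0.58 c [ 0.5152 -0.2038] [ 0.5149 -0.2036] size [ 32.3 132.1] ang(dir y) 0.1812Traceback (most recent call last):
  File "<stdin>", line 5, in <module>
  File "h.py", line 16, in axis
    v,u=np.where(r["mask"]); P=np.array([onz(cam,(a,b),z)[:2] for a,b in zip(u,v)])
                                         ~~~^^^^^^^^^^^^^
  File "h.py", line 11, in onz
    o,d=ray(cam,uv); return o+d*(z-o[2])/d[2]
        ~~~^^^^^^^^
  File "h.py", line 6, in ray
    c=manip.get_calibration(cam);K=np.array(c["camera_matrix"]);T=np.array(c["extrinsics"])
ValueError: time passes only in moves, steps and waits
```

Emit:
{"api": "arm_command", "payload": {
  "increments": [
    [-2.8,0,5,0.133,0],
    [-5.7,0,10,0.133,0],
    [-8.5,0,15,0.133,0],
    [-11.4,0,20,0.133,0],
    [-14.2,0,25,0.133,0],
    [-17.1,0,30,0.133,0],
    [-20,0,35,0.133,0],
    [-22.8,0,40.1,0.133,0]
  ]
}}

```text
time: 1.8
position: [0.4708, -0.2082, 0.2457]
tcp_rot: [0.53, -0.468, 0.469, -0.53]
wrist_force: [1.2, -0.6, 0.7]
opening: 0.0852
```

```bash
sed -i 's/manip.get_calibration(cam)/CAL(cam)/; ' h.py; sed -i '2a from functools import lru_cache\nCAL=lru_cache(None)(lambda c: manip.get_calibration(c))' h.py; python3 - <<'E'
from h import *
from scipy.spatial.transform import Rotation as R
where(); print(R.from_quat(manip.get_state()["tcp_rot"]).as_matrix().round(3))
E
```

```text
t 1.8 tcp [ 0.4708 -0.2082  0.2457] F [ 1.16 -0.57  0.7 ]
[[ 0.123  0.001  0.992]
 [-0.992 -0.001  0.123]
 [ 0.001 -1.     0.001]]
```

Emit:
{"api": "arm_command", "payload": {
  "increments": [
    [0,5,0,0,0],
    [0,10,0,0,0],
    [0,15,0,0,0],
    [0,19,0,0,0],
    [0,19,0,0,0]
  ]
}}

```text
time: 2.42
position: [0.4669, -0.208, 0.0517]
tcp_rot: [0.531, -0.471, 0.465, -0.529]
wrist_force: [-0.9, 0.3, -0.2]
opening: 0.0853
```

```bash
python3 - <<'E'
from h import *
where(); im,d=manip.snapshot("side")
save("s1",cv2.resize(im[150:270,260:420],(800,600),interpolation=cv2.INTER_CUBIC))
c=CAL("side");T=c["extrinsics"]
# gripper points: depth cloud within the finger zone
v,u=np.where(d[150:270,260:420]>0); v+=150;u+=260
P=[]
for a,b in zip(u,v):
    o,r=ray("side",(a,b)); P.append(o+r*d[b,a])
P=np.array(P); s=manip.get_state()["position"]; n=np.array([.992,.123]); t=np.array([-.123,.992])
q=P[:,:2]-s[:2]; k=(abs(q@n)<.018)&(abs(q@t)<.07)&(P[:,2]>.02)&(P[:,2]<.12)
Q=np.c_[q@n,q@t,P[:,2]][k]; 
for i in np.argsort(Q[:,2])[:40:3]: print(Q[i].round(4))
print("front",np.percentile(Q[:,0],[2,50,98]).round(4))
E
```

```text
t 2.42 tcp [ 0.4669 -0.208   0.0517] F [-0.91  0.27 -0.25]
[0.0045 0.0483 0.0499]
[0.0095 0.047  0.052 ]
[-0.0104  0.0476  0.0524]
[0.0073 0.0552 0.0552]
[-0.0103  0.0461  0.0575]
[0.0098 0.0518 0.0589]
[0.0026 0.0573 0.0599]
[0.0025 0.0552 0.0613]
[0.0001 0.0566 0.0624]
[0.0025 0.0537 0.0633]
[0.0073 0.0501 0.0637]
[-0.0101  0.0471  0.0644]
[-0.0022  0.0584  0.0668]
[0.0075 0.0519 0.0682]
front [-0.0165  0.0004  0.015 ]
```

View pics/s1.png

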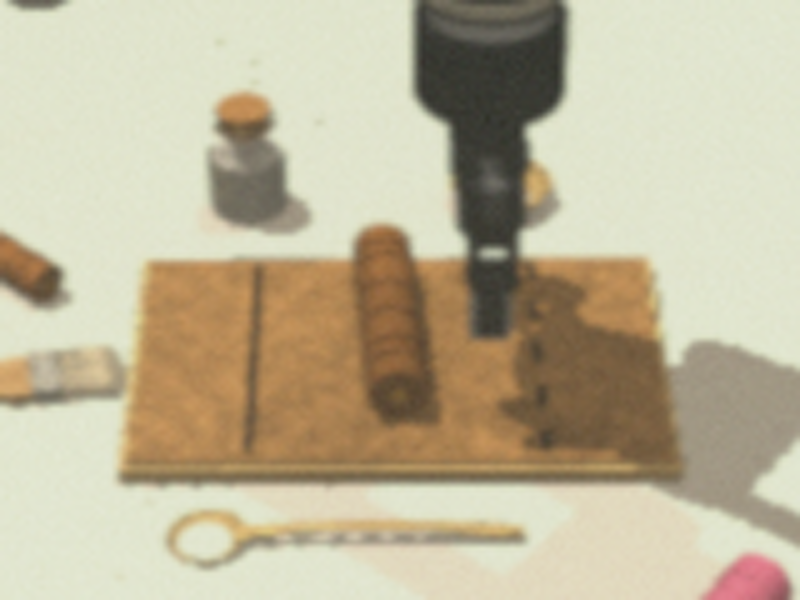

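Emit:
{"api": "arm_command", "payload": {
  "increments": [
    [0,1.2,0,0,0],
    [0,2.3,0,0,0],
    [0,2.3,0,0,0]
  ]
}}

```text
time: 2.85
position: [0.4692, -0.2094, 0.0318]
tcp_rot: [0.53, -0.469, 0.468, -0.53]
wrist_force: [0.0, -0.2, 0.2]
opening: 0.0852
```

Emit:
{"api": "arm_command", "payload": {
  "increments": [
    [0,0,0.5,0,0],
    [0,0,0.9,0,0],
    [0,0,1.2,0,0],
    [0,0,1.5,0,0],
    [0,0,1.8,0,0],
    [0,0,2.1,0,0],
    [0,0,2.4,0,0],
    [0,0,2.7,0,0]
  ]
}}

```text
time: 3.85
position: [0.4966, -0.2063, 0.0323]
tcp_rot: [0.53, -0.468, 0.468, -0.53]
wrist_force: [0.3, -0.1, 0.2]
opening: 0.0857
```

```bash
python3 - <<'E'
from h import *
where(); im,d=manip.snapshot("side")
save("s2",cv2.resize(im[150:270,260:420],(800,600),interpolation=cv2.INTER_CUBIC))
for r in manip.pinpoint("side","roller"): print(round(r["conf"],2),world("side",r["point"]).round(4))
E
```

```text
t 3.85 tcp [ 0.4966 -0.2063  0.0323] F [ 0.3  -0.06  0.18]
0.66 [ 0.7453 -0.2609  0.0085]
0.64 [0.3542 0.0184 0.0128]
0.56 [ 0.5239 -0.2007  0.0255]
```

View pics/s2.png

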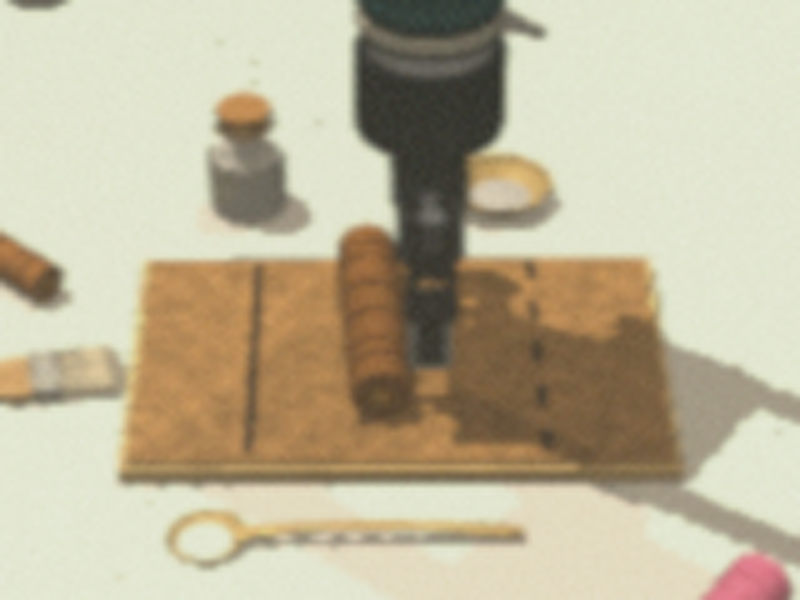

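The roller (crop 378,320) is in contact with both fingers and rolling towards the line (crop 255,350).

Emit:
{"api": "arm_command", "payload": {
  "increments": [
    [0,0,0.3,0,0],
    [0,0,0.6,0,0],
    [0,0,0.9,0,0],
    [0,0,1.2,0,0],
    [0,0,1.5,0,0],
    [0,0,1.8,0,0],
    [0,0,2.1,0,0],
    [0,0,2.4,0,0]
  ]
}}

```text
time: 4.95
position: [0.5204, -0.2033, 0.0323]
tcp_rot: [0.53, -0.468, 0.468, -0.53]
wrist_force: [-0.1, -0.1, -0.6]
opening: 0.0856
```

Emit:
{"api": "arm_command", "payload": {
  "increments": [
    [0,0,0.3,0,0],
    [0,0,0.6,0,0],
    [0,0,0.9,0,0],
    [0,0,1.2,0,0],
    [0,0,1.5,0,0],
    [0,0,1.8,0,0],
    [0,0,2.0,0,0],
    [0,0,2.2,0,0]
  ]
}}

```text
time: 5.95
position: [0.5422, -0.2006, 0.0323]
tcp_rot: [0.53, -0.468, 0.468, -0.53]
wrist_force: [0.1, -0.3, -0.2]
opening: 0.0855
```

Emit:
{"api": "arm_command", "payload": {
  "increments": [
    [0,0,0.2,0,0],
    [0,0,0.4,0,0],
    [0,0,0.5,0,0],
    [0,0,0.6,0,0],
    [0,0,0.7,0,0],
    [0,0,0.7,0,0]
  ]
}}

```text
time: 6.7
position: [0.5491, -0.1997, 0.0323]
tcp_rot: [0.53, -0.468, 0.468, -0.53]
wrist_force: [0.8, 0.8, -0.2]
opening: 0.0856
```

```bash
python3 - <<'E'
from h import *
where(); im,d=manip.snapshot("side")
save("s3",cv2.resize(im[150:270,260:420],(800,600),interpolation=cv2.INTER_CUBIC))
for r in manip.pinpoint("side","roller"): print(round(r["conf"],2),world("side",r["point"]).round(4))
axis("side","roller",.028,[.57,-.195])
manip.snapshot("top"); axis("top","roller",.028,[.57,-.195])
E
```

```text
t 6.7 tcp [ 0.5491 -0.1997  0.0323] F [ 0.81  0.81 -0.21]
0.87 [ 0.5754 -0.1884  0.0256]
0.84 [0.3524 0.0217 0.0152]
0.78 [ 0.7447 -0.2645  0.0082]
side roller 0.85 c [ 0.5774 -0.1835] [ 0.5777 -0.1898] size [ 33.  163.9] ang(dir y) 0.1919
```

View pics/s3.png

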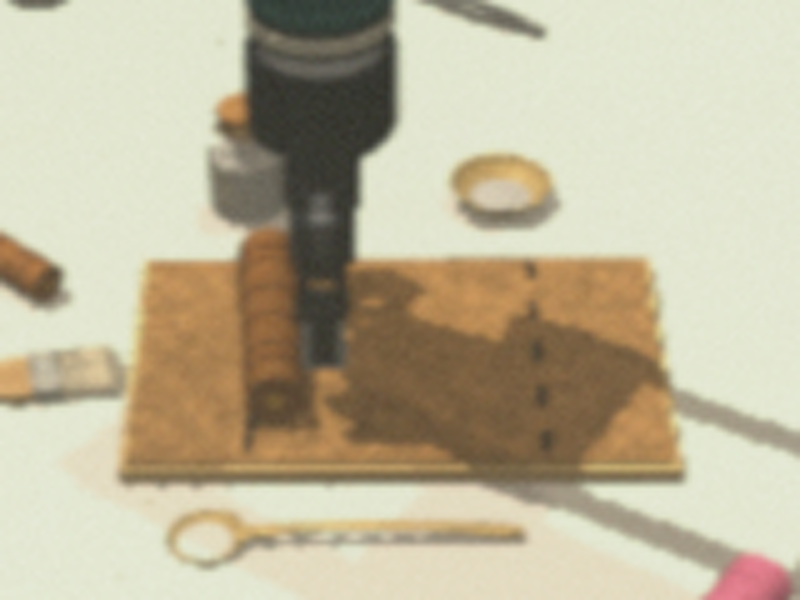

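The roller (crop 272,330) is square to the fingers and about 9 mm short of the line (front end visible at crop 248,440). I'll push it a little more, slowly, then back off to look from above.

Emit:
{"api": "arm_command", "payload": {
  "increments": [
    [0,0,0.2,0,0],
    [0,0,0.4,0,0],
    [0,0,0.55,0,0],
    [0,0,0.65,0,0],
    [0,0,0.75,0,0],
    [0,0,0.8,0,0],
    [0,0,0.8,0,0]
  ]
}}

```text
time: 7.82
position: [0.557, -0.1988, 0.0323]
tcp_rot: [0.53, -0.468, 0.468, -0.53]
wrist_force: [0.1, -0.1, -0.1]
opening: 0.0853
```

Emit:
{"api": "arm_command", "payload": {
  "increments": [
    [0,0,-1.0,0,0],
    [0,0,-3.0,0,0],
    [0,-3,-7,0,0],
    [0,-6,-12,0,0],
    [0,-10,-17,0,0],
    [0,-14,-21,0,0],
    [0,-14,-24,0,0],
    [0,-14,-24,0,0]
  ]
}}

```text
time: 8.82
position: [0.3174, -0.2285, 0.1729]
tcp_rot: [0.529, -0.468, 0.47, -0.529]
wrist_force: [-0.1, 0.3, 0.1]
opening: 0.0854
```

```bash
python3 - <<'E'
from h import *
where()
for c in("top","side"):
    im,d=manip.snapshot(c); np.save(c+"4.npy",im)
    for r in manip.pinpoint(c,"roller"): print(c,round(r["conf"],2),world(c,r["point"]).round(4))
    axis(c,"roller",.028,[.58,-.195])
save("t4",cv2.resize(np.load("top4.npy")[120:260,230:417],(800,599),interpolation=cv2.INTER_CUBIC))
save("s4",cv2.resize(np.load("side4.npy")[150:270,260:420],(800,600),interpolation=cv2.INTER_CUBIC))
E
```

```text
t 8.82 tcp [ 0.3174 -0.2285  0.1729] F [-0.1   0.34  0.1 ]
top 0.88 [ 0.7449 -0.2578  0.0126]
top 0.57 [0.3559 0.0174 0.0163]
top roller 0.66 c [ 0.584  -0.1906] [ 0.5833 -0.1901] size [ 34.8 133.6] ang(dir y) 0.1766
side 0.68 [0.3506 0.0194 0.0134]
side 0.66 [ 0.7457 -0.2608  0.0097]
side 0.65 [ 0.5818 -0.1899  0.0256]
side roller 0.88 c [ 0.584  -0.1837] [ 0.5842 -0.1895] size [ 35.6 172.2] ang(dir y) 0.2043
```

View pics/t4.png

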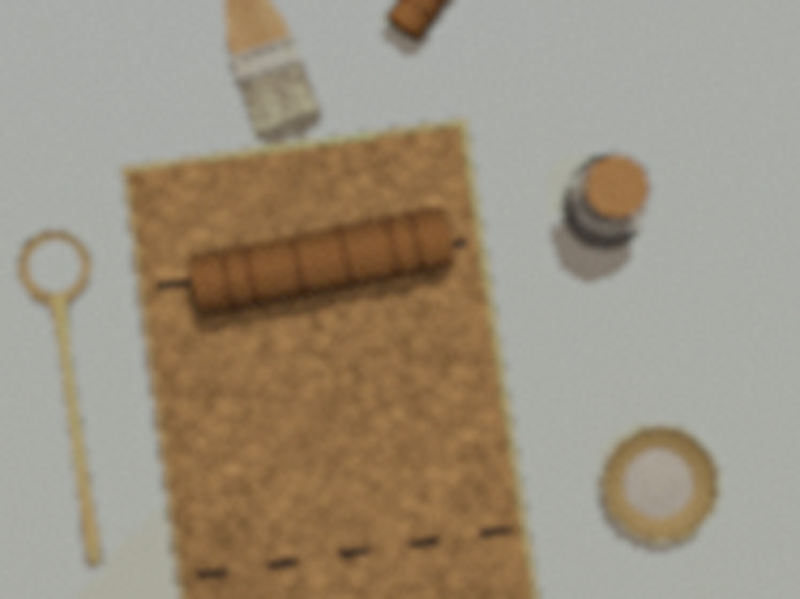

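View pics/s4.png

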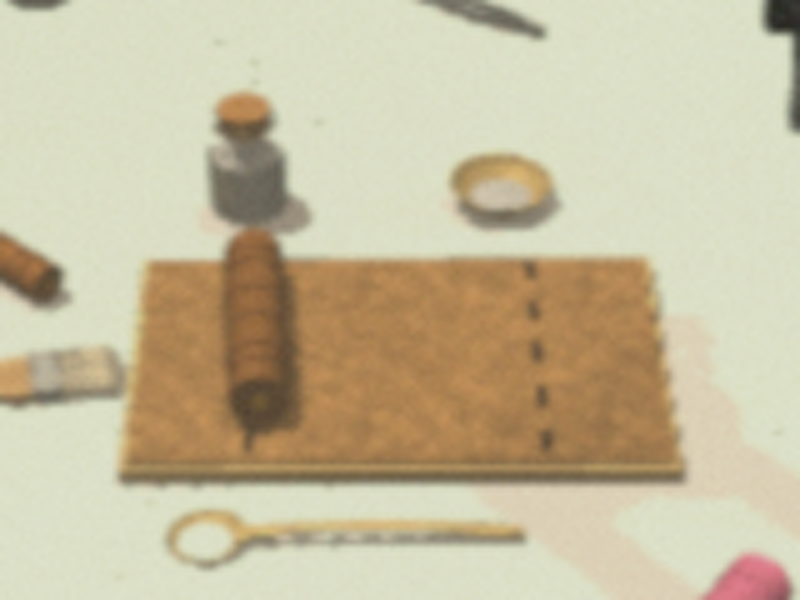

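The roller lies on the line. The line shows at both ends, at crop (170,284) and (460,242), each in line with the axis. I'll check that it is at rest and the side objects are undisturbed, then hand in.

```bash
python3 - <<'E'
from h import *
a=np.load("top4.npy").astype(float); b,_=manip.snapshot("top"); a0=np.load("top0.npy").astype(float)
B=slice(150,200),slice(260,350)
print("roller zone change since last",abs(cv2.GaussianBlur(b-a,(0,0),2))[B].max().round(1))
D=abs(cv2.GaussianBlur(b-a0,(0,0),1.5)).max(2)
for n,z in dict(brush=(110,152,280,308),jar=(150,188,360,385),spoon=(170,255,230,256),dish=(215,250,368,400)).items(): print(n,D[z[0]:z[1],z[2]:z[3]].max().round(1))
axis("top","roller",.028,[.58,-.195]); where(); manip.hand_in()
E
```

```text
roller zone change since last 0.9
brush 3.2
jar 3.2
spoon 5.8
dish 3.3
top roller 0.95 c [ 0.5838 -0.1903] [ 0.5837 -0.1907] size [ 32.2 131.6] ang(dir y) 0.1883
t 9.22 tcp [ 0.3192 -0.2281  0.1718] F [ 0.55  0.28 -0.1 ]
the job is handed in; nothing more can be done
```

I rolled the large ringed roller about 70 mm with both open fingertips until it lay on the unbroken (far) line. Then I backed the arm clear and handed in at about 9.2 s.

**Last checks:**
- **Sideways:** the roller's axis is about 1 mm from the line.
- **Lengthwise:** its middle is about 6 mm from the line's middle.
- **Direction:** the angle to the line measures about 0.06 rad from the mask and 0.03 rad by eye. The two differ, but both are well under the 0.15 limit.
- **At rest:** the roller area did not change between the last two top pictures.
- **Surroundings:** the dish, jar, spoon and brush look unchanged since the start.
- **Forces:** the wrist force stayed below about 1.4 N in every reading.

**Not confirmed:** I could not see the half turn directly, because the rings look the same all the way round. I infer it from the 70 mm of travel, where half a turn takes about 50 mm without slipping.

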